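Tare the milligram balance and print the zero

TASK

Get the balance ready for weighing into the little dish that already stands on its pan: with a fingertip push the draught shield's sliding lid gently towards the keys until it is fully shut, then tap the long tare bar, then tap the square print key, each lightly and letting go of it again. The round power key and the small mode key are left alone, the balance must not be shifted, and nothing is gripped, lifted or knocked out of its place.

Things in the scene. Friction and masses are not known exactly. Their poses are not given: they have to be found in the camera images.
- balance: White balance, 4.5 kg, loose on four feet. Origin on the bench under its middle, z up, -x out of its front (operator's side), +y to the operator's left. Housing x -155 to +145, y -105 to +105 mm. Front 115 mm: grey console sloping up 8 degrees to the rear (45 to 61 mm high), keys in front, display behind. Rear: clear draught shield. Touch it lightly anywhere, well below 25 N
- pan: Round steel pan, 90 across, its face 70 mm above the bench, inside the draught shield: a clear box, in the balance's frame x -36 to +138, y -93 to +93 mm, up to 155 mm high. Origin at the middle of the pan's underside (balance x = +50)
- lid (a joint): Front half of the shield's roof, clear with aluminium edges, 97 (x) x 166, its upper face 150 mm above the bench; it slides along the balance's x over the fixed rear half. Value in m: 0 fully shut against its front stop, 0.075 fully open; shutting moves it along the balance's -x. About 1 N of friction; stays where it is left
- lid_tab (a point): Middle of the top edge of the black finger tab on the lid's front edge: an upright plate 60 wide (balance's y), 8 thick (its x), 21 tall above the lid's upper face; this point is 170.5 mm above the bench and moves with the lid. To shut, push against its rear (+x) face with the fingertip just over the lid
- tare_key_top (a point): Centre of the top face of the long tare bar (58 along the balance's y, 20 along its x), 7 mm proud of the console. The four off-white keys stand in one row; from the operator's left (+y) to right: round power key, long tare bar, square print key, small round mode key, at balance y = +82, +26, -38, -82 mm
- tare_key (a joint): Travel of the tare bar in m: 0 up, 0.005 fully down; a tap counts from 0.0025. Sprung: 1 N to start, 3.5 N fully down, then a firm stop; moves 8 degrees off vertical and comes up by itself
- print_key_top (a point): Centre of the top face of the square print key (20 x 20), 7 mm proud of the console
- print_key (a joint): Travel of the print key in m, as for the tare bar
- power_key (a joint): Travel of the round power key (20 mm across, far left) in m; to be left alone
- mode_key (a joint): Travel of the small round mode key (12 mm across, far right) in m; to be left alone
- dish: Small aluminium weighing dish, 42 across, 24 high, standing on the pan inside the shield (pan surface 70 mm above the bench). Origin under its centre
- vial_a: Capped glass vial, 28 across, 60 high, standing on the bench beside the balance. Origin under its centre, as for all the following
- vial_b: Capped glass vial with a black cap, 28 across, 60 high, standing beside the balance
- jar: Amber glass jar, 40 across, 62 high, standing beside the balance
- spatula: Flat steel spatula, 168 long (its x), 11 wide, 4 thick, lying in front of the balance
- weights: Wooden block with three steel check weights, 80 x 62, 48 high, beside the balance
- beaker: Empty glass beaker, 68 across, 90 high, to the left
- wash_bottle: White wash bottle, 72 across, 188 high with its bent spout, to the right. Fixed equipment stands beyond 0.39 m to either side: a vacuum manifold 210 high at the right, a vortex mixer 146 high at the left
Not all that is in view belongs to the job. What is meant by the wash_bottle is not pink, and is the larger of those in its own colour.

How it is judged:
By the outcome, as a careful person would: the job done as asked, in the order asked, and still so for the second after the job is handed in, with the robot touching nothing.
It also fails if it takes over 48 s, if anything falls off the work surface, if the arm or the gripper's body presses on something with over 40 N, if the wrist force passes 120 N, or if a joint passes its speed limit or range.

ROBOT

A 6-joint arm with a two-finger parallel gripper is mounted at the origin on the work surface. World frame = base frame: x ahead of the robot, y to its left, z up, the work surface at z = 0. Lengths are in m, angles in rad, forces in N, time in s.
With the tool pointing down it reaches from about 0.225 to 0.725 m from the base axis. Payload 3.1 kg.
Tool frame: the origin (TCP) lies midway between the tips of the shut fingers; the grasp point (between the pads) lies 19 mm behind it; z points along the fingers, y is the line along which they close (so a half turn about z gives the same grasp; the last joint's range is limited). The gripper opens to 85 mm and grips with 20 to 120 N. Pads are 22 mm wide; open, the fingers measure 114 mm over their backs; the gripper's body (76 mm by 85 mm) begins 54 mm behind the grasp point. The pads swing forward as they close: fully open they stand 13 mm farther back than shut.
Start: joints at [-1.354, 0.048, 0.099, 1.622, 0, 1.443], TCP at [0.177, -0.494, 0.231] pointing down, gripper open.
Joint ranges: [-2.91, 2.91], [-0.99, 1.94], [-1.21, 1.42], [-2.12, 2.29], [-1.49, 1.47], [-3.14, 3.14]. Speed limits (rad/s): [2.79, 2.79, 3.14, 3.14, 3.14, 3.14].

INTERFACE

Orientations are given as [roll, pitch, yaw] about the fixed x, y, z axes, in that order (R = Rz(yaw) Ry(pitch) Rx(roll)).
In Python, from rig import manip gives the robot as it stands. The module is installed in compiled form; this text tells all that it offers.
- The arm moves only by the tool step_arm, never from a script. Its argument "rows" is one flat list of numbers, 4 for each row, row after row: the shift along the tool's x, y, z in m, then the turn about the tool's z in degrees. A call has 1 to 5 rows; each row shifts and turns the commanded pose from where the row before left it, along the tool's axes as they then stand; what a row does not reach is not made up. A row lasts 1/8 s, in which the tool goes at most 62.5 mm and 10.7 degrees, less where a joint would pass 70% of its speed; a pose out of reach is approached as far as the arm can. A call is refused whole if a number of a shift passes 0.0625 or a number of a turn 10.7, either way. A call with a gripper value outside its range is refused whole. "fingers" is the opening, from 0 (shut) to 1 (fully open), set as the call begins (left out, the last holds). The fingers move at their own pace and stop on an object; "squeeze" is the grip in N (left out, the last holds). Time passes only in rows, so rows that do not move let the fingers close. It gives the time, the measured TCP pose, the force, the opening and the grip force at its end, in the units of the state.
- manip.read_state(): the state, without advancing time (a new reading comes with each control period).
- manip.get_image(name): name is "side" or "top" or "wrist"; returns a dict with "img" (384x512x3 uint8, blue, green, red), "fov_y" (degrees; the focal length in pixels is half the picture's height over the tangent of half this angle, whatever the lens; pixels are square), "cx", "cy" (the principal point, pixels), "distortion" ([k1, k2, p1, p2, k3] as OpenCV has them; the pictures are not rectified), "camera_from_world" (4x4, takes a point from world to camera coordinates); the wrist camera has in their place "tool_from_camera" (4x4, takes a point from camera to tool coordinates, whose origin is the TCP and whose axes are the flange's). Camera axes: x right, y down, z forward; pixel columns grow to the right and rows downward; lengths in m; the calibration is good to about 2 mm. A picture is of the moment at which its call begins: read the wrist's pose just before it. There is no depth.
- manip.hand_in(): hands the job in; it is judged then, once.
The state is a dict: "time": time; "q": joint angles; "qd": joint speeds; "tau": joint torques, N m; "tcp_pos": TCP position; "ee_rot": TCP orientation; "ft_force": force on the tool from outside, world axes, zero at the start; "wrist_torque": the same for the moment, N m; "finger_gap": opening from 0.0 (shut) to 1.0 (fully open); "grasp_force": force on a finger pad.
Only numpy, scipy, OpenCV 4.12 (cv2) and the standard library are available. Lean on these libraries where they do the work, as an engineer would, in place of code of your own. Each camera call takes 0.05 s, during which the arm holds its last target. There are 200 camera calls.

## Working session

There is one attempt and no reset: what is moved stays moved. The work goes in short steps, Python scripts to look and compute and a tool call to move; the robot and the scene stay as the last step left them, time stands still between calls to the robot, and variables do not carry over. Pictures are saved under pics/ and viewed, at most 10 in all, crops included, and the job is handed in when it is done.

Besides the shell and the picture viewer there is one more tool, called after "Request:" in YAML: its name, and indented under it one key for each argument. step_arm: Moves the arm, as the interface text tells. Its arguments: {"type":"object","properties":{"rows":{"type":"array"},"fingers":{"type":"number"},"squeeze":{"type":"number"}},"required":["rows"]}

```bash
mkdir -p pics; cat > h.py <<'E'
import numpy as np, cv2
from rig import manip
def K(d):
    f=192/np.tan(np.radians(d["fov_y"])/2); return np.array([[f,0,d["cx"]],[0,f,d["cy"]],[0,0,1.]])
def ray(d,uv):
    n=cv2.undistortPoints(np.array([[uv]],float),K(d),np.array(d["distortion"]))[0,0]
    T=np.linalg.inv(d["camera_from_world"]); r=T[:3,:3]@np.array([n[0],n[1],1]); return T[:3,3],r
def onz(d,uv,z):
    o,r=ray(d,uv); return o+r*(z-o[2])/r[2]
def proj(d,p):
    T=np.array(d["camera_from_world"]); return cv2.projectPoints(np.array([p],float).reshape(-1,3),cv2.Rodrigues(T[:3,:3])[0],T[:3,3],K(d),np.array(d["distortion"]))[0].reshape(-1,2)
E
python3 - <<'E'
from h import *
import pickle
D={n:manip.get_image(n) for n in("top","side")}
pickle.dump(D,open("d.pkl","wb"))
for n in D:
    cv2.imwrite(f"pics/{n}.png",cv2.resize(D[n]["img"],(800,600)))
    T=np.linalg.inv(D[n]["camera_from_world"]); print(n,D[n]["fov_y"],T.round(3).tolist(),D[n]["distortion"])
s=manip.read_state();print(s["time"],s["tcp_pos"],s["ee_rot"],s["ft_force"])
E
```

```text
top 55.28017624814676 [[0.01, -0.997, 0.076, 0.427], [-1.0, -0.01, -0.002, -0.046], [0.003, -0.076, -0.997, 1.483], [0.0, 0.0, 0.0, 1.0]] [-0.07082824  0.          0.          0.          0.        ]
side 48.46372595879567 [[0.997, -0.031, 0.071, 0.417], [-0.077, -0.508, 0.858, -1.26], [0.009, -0.861, -0.509, 0.861], [0.0, 0.0, 0.0, 1.0]] [-0.02010948  0.          0.          0.          0.        ]
0.1 [ 0.17730706 -0.49357017  0.23022794] [-3.13948149e+00 -2.61994202e-04  3.44785841e-01] [-0.80823854 -0.01938525 -0.05480087]
```

View pics/top.png

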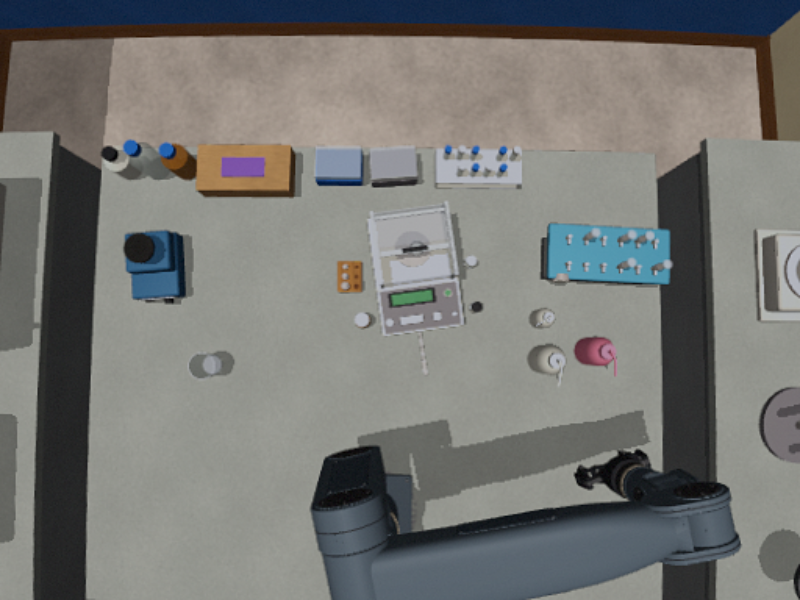

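View pics/side.png

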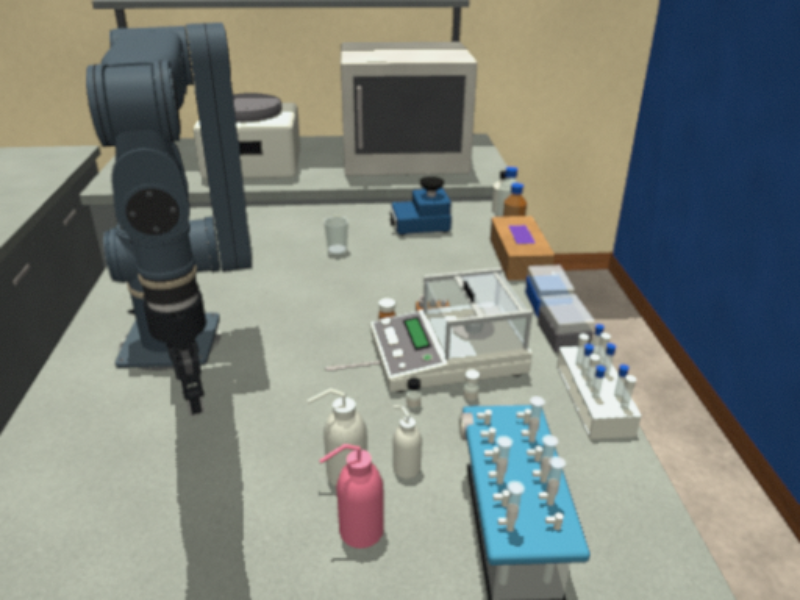

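The balance sits in the middle of the top view, with its front towards the robot. The tab is at about (414,249) and the key row runs from about (390,322) to (455,316), both in the 800-wide picture. Next is a close crop.

```bash
python3 - <<'E'
from h import *
import pickle
D=pickle.load(open("d.pkl","rb"))
a=D["top"]["img"][125:218,225:305]; a=cv2.resize(a,None,fx=6,fy=6,interpolation=cv2.INTER_CUBIC)
cv2.imwrite("pics/c1.png",a)
d=D["top"]
for n,uv,z in (("tab",(414,249),.17),("tare",(411,320),.055),("print",(437,316),.055),("FL",(384,334),.045),("FR",(464,326),.045)):
    print(n,onz(d,np.array(uv)*.64,z).round(4))
E
```

```text
tab [ 0.647  -0.0945  0.17  ]
tare [ 0.4874 -0.0925  0.055 ]
print [ 0.498  -0.1573  0.055 ]
FL [ 0.452  -0.0254  0.045 ]
FR [ 0.474  -0.2262  0.045 ]
```

View pics/c1.png

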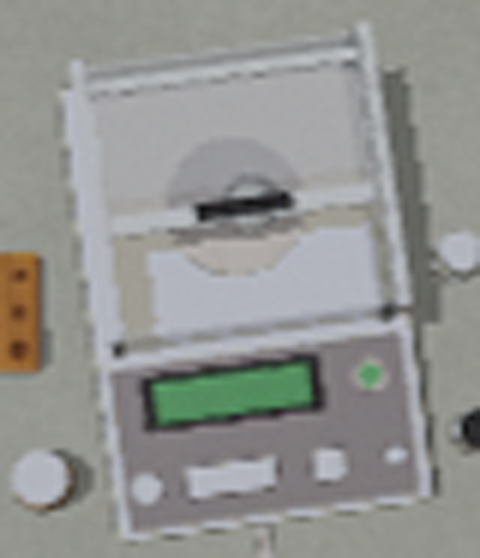

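In the crop the candidates run left to right: round power (147,488), long tare bar (233,477), square print (329,464) and small mode (396,455). The black tab is at (245,207). The widths match the description, so I choose the bar at 233 and the square at 329. Next I refine these with masks and compute the moves.

```bash
python3 - <<'E'
from h import *
import pickle
D=pickle.load(open("d.pkl","rb")); d=D["top"]
c=cv2.imread("pics/c1.png"); g=c.min(2)
def cen(m,x0,x1,y0,y1):
    w=np.zeros_like(m); w[y0:y1,x0:x1]=m[y0:y1,x0:x1]
    n,l,s,ce=cv2.connectedComponentsWithStats(w.astype(np.uint8)); i=1+np.argmax(s[1:,4]); return ce[i],s[i]
def toimg(p): return (np.asarray(p)+.5)/6-.5+np.array([225,125])
P={}
for n,b,z in (("power",(125,170,465,510),.055),("tare",(180,285,450,505),.055),("print",(308,352,440,490),.055),("mode",(380,412,440,470),.055)):
    ce,s=cen(g>185,*b); P[n]=onz(d,toimg(ce),z); print(n,ce.round(1),s,P[n].round(4))
ce,s=cen(c.max(2)<70,185,305,180,230); P["tab"]=onz(d,toimg(ce),.1705); print("tab",ce.round(1),s,P["tab"].round(4))
v=P["power"]-P["mode"]; print("yaw",np.degrees(np.arctan2(-v[0],v[1])),np.linalg.norm(v[:2]))
for a,b in (((78,65),(130,535)),((365,28),(430,492))):
    A=onz(d,toimg(a),.155);print(A)
a=onz(d,toimg((127,535)),.045);b=onz(d,toimg((428,493)),.045);v=a-b;print("yaw front",np.degrees(np.arctan2(-v[0],v[1])),np.linalg.norm(v[:2]),a,b)
E
```

```text
Traceback (most recent call last):
ValueError: attempt to get argmax of an empty sequence
```

Request:
step_arm:
  rows: [0, 0, -0.04, 6, 0, 0, -0.03, 6, 0, 0, 0, 0]
  fingers: 0

```text
time: 0.48
tcp_pos: [0.1776, -0.4951, 0.3037]
ee_rot: [3.137, -0.0, 0.136]
ft_force: [0.3, 0.1, 0.3]
finger_gap: 0.374
grasp_force: 0.0
```

```bash
python3 - <<'E'
from h import *
import pickle
D=pickle.load(open("d.pkl","rb")); d=D["top"]
c=cv2.imread("pics/c1.png"); g=c.min(2)
def cen(m,x0,x1,y0,y1):
    w=np.zeros_like(m); w[y0:y1,x0:x1]=m[y0:y1,x0:x1]
    n,l,s,ce=cv2.connectedComponentsWithStats(w.astype(np.uint8)); i=1+np.argmax(s[1:,4]); return ce[i],s[i]
def toimg(p): return (np.asarray(p)+.5)/6-.5+np.array([225,125])
P={}
for n,b,z in (("power",(125,170,465,510),.055),("tare",(180,285,450,505),.055),("print",(308,352,440,490),.055),("mode",(380,412,440,470),.055)):
    x0,x1,y0,y1=b; w=g[y0:y1,x0:x1]; t=(int(w.max())+int(np.median(g[420:500,180:380])))/2
    ce,s=cen(g>t,*b); P[n]=onz(d,toimg(ce),z); print(n,ce.round(1),s,P[n].round(4))
ce,s=cen(c.max(2)<90,185,305,180,230); P["tab"]=onz(d,toimg(ce),.1705); print("tab",ce.round(1),s,P["tab"].round(4))
v=P["power"]-P["mode"]; print("yaw",np.degrees(np.arctan2(-v[0],v[1])),np.linalg.norm(v[:2]))
a=onz(d,toimg((127,535)),.045);b=onz(d,toimg((428,493)),.045);v=a-b;print("yaw front",np.degrees(np.arctan2(-v[0],v[1])),np.linalg.norm(v[:2]),a,b)
E
```

```text
power [146.  488.4] [132 474  30  30 667] [ 0.4822 -0.0376  0.055 ]
tare [230.5 477. ] [ 187  457   87   40 2285] [ 0.4901 -0.0924  0.055 ]
print [329.1 464. ] [315 450  31  29 754] [ 0.4992 -0.1564  0.055 ]
mode [395.3 454.8] [387 449  19  13 187] [ 0.5056 -0.1995  0.055 ]
tab [243.2 205.7] [ 196  192   96   29 1535] [ 0.6487 -0.095   0.1705]
yaw 8.238194981234056 0.1635977699669683
yaw front 8.485701560793338 0.19881467704974273 [ 0.45202972 -0.02540391  0.045     ] [ 0.48136733 -0.22204211  0.045     ]
```

Request:
step_arm:
  rows: [0.05, -0.03, 0, -0.5, 0.05, -0.03, 0, 0, 0.05, -0.03, 0, 0, 0.05, -0.03, 0, 0, 0.05, -0.03, 0, 0]

```text
time: 1.1
tcp_pos: [0.4045, -0.3084, 0.2994]
ee_rot: [-3.14, 0.002, 0.145]
ft_force: [0.3, -1.1, 0.4]
finger_gap: -0.0
grasp_force: 0.0
```

Request:
step_arm:
  rows: [0.05, -0.03, 0, 0, 0.05, -0.03, 0, 0, 0.05, -0.03, 0, 0, 0.05, -0.03, 0, 0, 0, 0, 0, 0]

```text
time: 1.72
tcp_pos: [0.5862, -0.1593, 0.297]
ee_rot: [-3.138, 0.004, 0.151]
ft_force: [0.0, 0.7, -0.2]
finger_gap: 0.0
grasp_force: 0.0
```

Request:
step_arm:
  rows: [0.05, -0.027, 0.01, 0, 0.051, -0.027, 0.02, 0, 0, 0, 0.02, 0, 0, 0, 0, 0]

```text
time: 2.22
tcp_pos: [0.6748, -0.0947, 0.2464]
ee_rot: [-3.139, 0.008, 0.145]
ft_force: [0.2, 0.6, 0.3]
finger_gap: 0.005
grasp_force: 0.0
```

```bash
python3 - <<'E'
from h import *
s=manip.read_state();print(s["tcp_pos"],s["ee_rot"],s["ft_force"])
w=manip.get_image("wrist");t=manip.get_image("top")
print(np.array(w["tool_from_camera"]).round(3).tolist(),w["fov_y"])
sd=manip.get_image("side")["img"][130:270,200:370]
cv2.imwrite("pics/w1.png",np.vstack([np.hstack([cv2.resize(w["img"],(400,300)),cv2.resize(t["img"][100:220,200:360],(400,300))]),cv2.resize(sd,(800,300))[:, :]]))
E
```

```text
[ 0.67482424 -0.09471058  0.246413  ] [-3.13877714  0.0082896   0.14486675] [0.21425098 0.59945272 0.33119308]
[[-0.0, -0.946, -0.324, 0.083], [1.0, 0.001, -0.002, -0.001], [0.002, -0.324, 0.946, -0.142], [0.0, 0.0, 0.0, 1.0]] 60.79697162445754
```

View pics/w1.png

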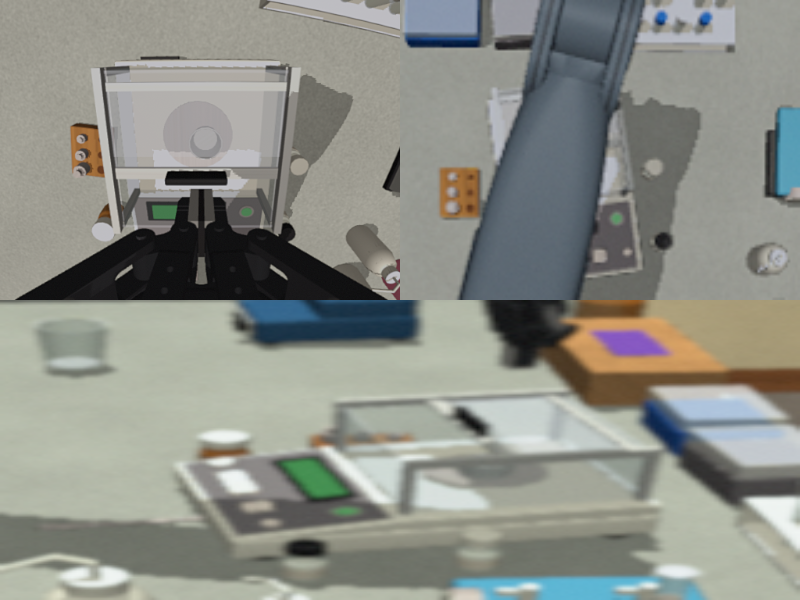

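The wrist view shows the black tab at (196,178) in the 400-wide picture, above the shut fingertips at (202,195). I use it to cross-check where the tab is.

```bash
python3 - <<'E'
from h import *
from scipy.spatial.transform import Rotation as R
s=manip.read_state(); w=manip.get_image("wrist")
T=np.eye(4);T[:3,:3]=R.from_euler("xyz",s["ee_rot"]).as_matrix();T[:3,3]=s["tcp_pos"]
w["camera_from_world"]=np.linalg.inv(T@np.array(w["tool_from_camera"]))
m=(w["img"].max(2)<60).astype(np.uint8); m[:190]=0; m[240:]=0; m[:,:190]=0;m[:,310:]=0
n,l,st,ce=cv2.connectedComponentsWithStats(m)
for i in range(1,n):
    if st[i,4]>60: print(st[i],ce[i].round(1))
for uv in ((250,219),(250,228),(250,237)): print(uv,onz(w,uv,.1705).round(4))
print(proj(w,s["tcp_pos"]), s["tcp_pos"])
cv2.imwrite("pics/w2.png",cv2.resize(w["img"][195:275,180:320],(700,400),interpolation=cv2.INTER_CUBIC))
E
```

```text
[ 211  218   77   17 1264] [249.2 226.2]
(250, 219) [ 0.66   -0.0917  0.1705]
(250, 228) [ 0.6527 -0.0927  0.1705]
(250, 237) [ 0.6452 -0.0937  0.1705]
[[258.99404555 257.71129434]] [ 0.67600533 -0.09577393  0.25296169]
```

View pics/w2.png

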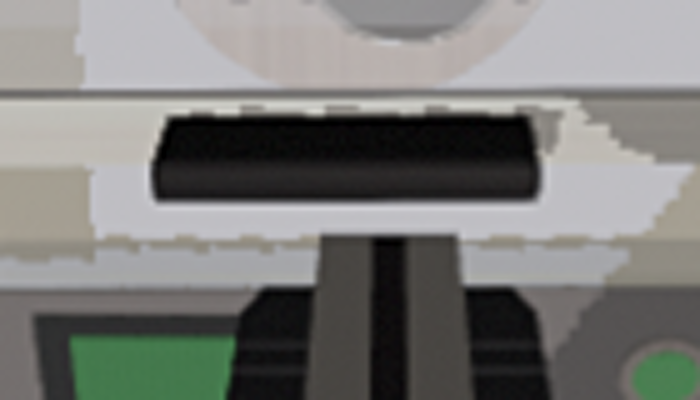

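Request:
step_arm:
  rows: [0.004, -0.004, 0.03, 0, 0, 0, 0.03, 0, 0, 0, 0.02, 0, 0, 0, 0.008, 0, 0, 0, 0, 0]

```text
time: 3.05
tcp_pos: [0.6799, -0.0907, 0.1645]
ee_rot: [3.141, -0.001, 0.143]
ft_force: [-0.9, -0.0, 0.9]
finger_gap: 0.003
grasp_force: 0.0
```

Request:
step_arm:
  rows: [-0.004, 0, 0.003, 0, -0.004, 0, 0, 0, -0.004, 0, 0, 0, -0.004, 0, 0, 0, -0.004, 0, 0, 0]

```text
time: 3.68
tcp_pos: [0.6604, -0.0931, 0.1607]
ee_rot: [3.141, -0.001, 0.144]
ft_force: [1.6, -0.6, 1.3]
finger_gap: -0.002
grasp_force: 0.6
```

Request:
step_arm:
  rows: [-0.005, 0, 0, 0, -0.005, 0, 0, 0, -0.005, 0, 0, 0, -0.005, 0, 0, 0, -0.005, 0, 0, 0]

```text
time: 4.3
tcp_pos: [0.635, -0.0968, 0.1603]
ee_rot: [3.141, -0.0, 0.144]
ft_force: [1.7, -0.2, 0.5]
finger_gap: 0.0
grasp_force: 0.6
```

Request:
step_arm:
  rows: [-0.004, 0, 0, 0, -0.004, 0, 0, 0, -0.004, 0, 0, 0, -0.004, 0, 0, 0, -0.004, 0, 0, 0]

```text
time: 4.92
tcp_pos: [0.6153, -0.0996, 0.1603]
ee_rot: [3.141, 0.0, 0.144]
ft_force: [1.7, -0.6, 1.0]
finger_gap: -0.003
grasp_force: 0.6
```

Request:
step_arm:
  rows: [-0.002, 0, 0, 0, -0.002, 0, 0, 0, -0.002, 0, 0, 0]

```text
time: 5.3
tcp_pos: [0.6095, -0.1004, 0.1603]
ee_rot: [3.142, 0.0, 0.144]
ft_force: [1.2, 0.2, 0.4]
finger_gap: 0.001
grasp_force: 0.5
```

```bash
python3 - <<'E'
from h import *
s=manip.read_state();print(s["tcp_pos"],s["ft_force"])
d=manip.get_image("side");cv2.imwrite("pics/s2.png",cv2.resize(d["img"][150:260,210:360],(750,550),interpolation=cv2.INTER_CUBIC))
E
```

```text
[ 0.60953301 -0.10044295  0.16027288] [1.1580948  0.15602204 0.39843611]
```

View pics/s2.png

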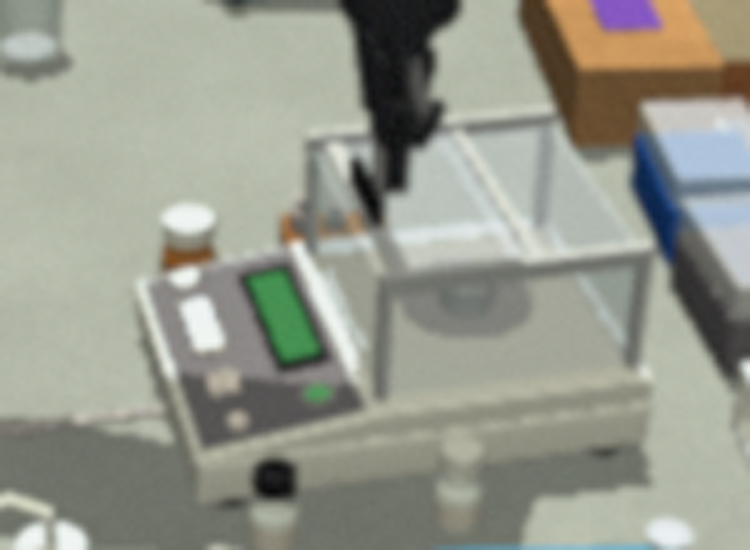

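The tab at (367,190) is moving with the fingertip, and the lid's front edge, from (335,145) to (385,265), is close to the shield's front. It isn't at the stop yet, so I continue in small steps.

Request:
step_arm:
  rows: [-0.002, 0, 0, 0, -0.002, 0, 0, 0, -0.002, 0, 0, 0]

```text
time: 5.72
tcp_pos: [0.6036, -0.1012, 0.1602]
ee_rot: [-3.141, 0.0, 0.144]
ft_force: [1.4, -0.9, 0.4]
finger_gap: 0.0
grasp_force: 0.5
```

Request:
step_arm:
  rows: [-0.002, 0, 0, 0, -0.002, 0, 0, 0]

```text
time: 5.98
tcp_pos: [0.6007, -0.1017, 0.1603]
ee_rot: [-3.141, -0.002, 0.144]
ft_force: [5.6, 1.2, -2.0]
finger_gap: 0.002
grasp_force: 3.0
```

Request:
step_arm:
  rows: [-0.0015, 0, 0, 0, -0.0015, 0, 0, 0]

```text
time: 6.22
tcp_pos: [0.6007, -0.1017, 0.1604]
ee_rot: [-3.141, -0.009, 0.145]
ft_force: [11.7, 0.9, -4.9]
finger_gap: 0.0
grasp_force: 6.1
```

Request:
step_arm:
  rows: [0.004, 0, 0, 0, 0.008, 0, 0, 0, 0.008, 0, -0.01, 0, 0, 0, -0.03, 0, 0, 0, -0.02, 0]

```text
time: 6.85
tcp_pos: [0.6165, -0.0994, 0.2213]
ee_rot: [3.142, 0.001, 0.144]
ft_force: [0.3, 0.2, -0.2]
finger_gap: -0.001
grasp_force: 0.0
```

Request:
step_arm:
  rows: [-0.03, 0, 0, 0, -0.045, -0.005, 0, 0, -0.045, -0.005, 0, 0, 0, 0, 0, 0, 0, 0, 0, 0]

```text
time: 7.48
tcp_pos: [0.4969, -0.1069, 0.2206]
ee_rot: [3.141, -0.001, 0.144]
ft_force: [-0.4, -0.3, -0.1]
finger_gap: -0.002
grasp_force: 0.0
```

```bash
python3 - <<'E'
from h import *
from scipy.spatial.transform import Rotation as R
s=manip.read_state();print(s["tcp_pos"],s["ee_rot"],s["ft_force"]); w=manip.get_image("wrist")
T=np.eye(4);T[:3,:3]=R.from_euler("xyz",s["ee_rot"]).as_matrix();T[:3,3]=s["tcp_pos"]
w["camera_from_world"]=np.linalg.inv(T@np.array(w["tool_from_camera"]))
import pickle; pickle.dump((w,s),open("w.pkl","wb"))
print("pred",proj(w,[[.4901,-.0924,.056],[.4992,-.1564,.056],list(s["tcp_pos"])]))
d=manip.get_image("side")
cv2.imwrite("pics/w3.png",np.hstack([cv2.resize(w["img"],(400,300)),cv2.resize(d["img"][150:260,210:356],(400,300))]))
E
```

```text
[ 0.4969003  -0.10686915  0.2206486 ] [ 3.14117521e+00 -9.05923980e-04  1.43865541e-01] [-0.37859323 -0.30654977 -0.10195894]
pred [[242.6612381  174.8927363 ]
 [309.04929576 175.11404931]
 [258.99368809 257.71437787]]
```

View pics/w3.png

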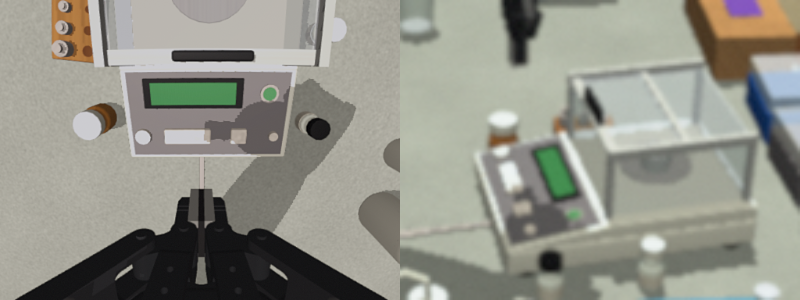

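Wrist picture (400-wide): keys lie on row 136, power at column 143, tare bar 164–210, print 238, mode 273. The tab is at the shield's front, so the lid is shut. I refine the key positions from this view.

```bash
python3 - <<'E'
from h import *
import pickle
w,s=pickle.load(open("w.pkl","rb"))
g=w["img"].min(2)
for r in (168,171,175,178): print(r,g[r,205:300:2].tolist())
for c in (225,303,305): print(c,g[158:192,c].tolist())
from scipy.spatial.transform import Rotation as R
Rm=R.from_euler("xyz",s["ee_rot"]).as_matrix()
for n,uv in (("power",(183,175)),("tare",(239.9,174)),("print",(304.8,174)),("mode",(350,175))):
    p=onz(w,uv,.056); print(n,p.round(4),"tool",(Rm.T@(p-s["tcp_pos"])).round(4))
E
```

```text
168 [131, 131, 138, 209, 205, 205, 205, 205, 205, 205, 205, 205, 205, 205, 205, 205, 205, 205, 205, 205, 205, 205, 205, 205, 205, 204, 205, 205, 201, 155, 160, 159, 125, 87, 90, 90, 89, 90, 90, 90, 90, 89, 89, 90, 89, 99, 154, 158]
171 [131, 130, 131, 207, 204, 204, 204, 204, 204, 204, 204, 204, 204, 204, 204, 204, 204, 204, 204, 204, 204, 204, 204, 204, 204, 204, 204, 205, 196, 157, 159, 158, 122, 87, 89, 89, 91, 90, 89, 89, 90, 89, 89, 88, 88, 100, 154, 155]
175 [131, 132, 125, 208, 204, 204, 204, 204, 204, 204, 205, 204, 204, 204, 204, 204, 204, 204, 204, 204, 204, 204, 204, 204, 204, 204, 204, 206, 157, 156, 157, 154, 112, 87, 90, 89, 89, 88, 88, 89, 89, 88, 89, 90, 86, 108, 157, 156]
178 [131, 130, 127, 208, 205, 204, 204, 204, 204, 204, 204, 204, 204, 204, 204, 204, 204, 204, 204, 204, 204, 204, 204, 204, 204, 204, 204, 205, 154, 151, 156, 159, 108, 91, 97, 114, 133, 133, 131, 112, 92, 88, 93, 92, 128, 127, 151, 155]
225 [132, 133, 132, 133, 133, 132, 112, 119, 175, 204, 205, 204, 204, 204, 204, 204, 204, 205, 204, 204, 204, 204, 204, 205, 206, 205, 152, 128, 130, 131, 131, 132, 131, 131]
303 [89, 89, 90, 89, 89, 90, 97, 106, 143, 153, 156, 155, 153, 154, 154, 155, 156, 157, 158, 160, 158, 155, 155, 153, 154, 146, 119, 127, 132, 132, 132, 132, 130, 132]
305 [90, 89, 89, 90, 89, 89, 99, 105, 142, 152, 156, 156, 155, 155, 155, 157, 160, 163, 164, 163, 158, 153, 150, 150, 151, 146, 99, 103, 90, 94, 127, 133, 131, 131]
power [ 0.4817 -0.0347  0.056 ] tool [-0.0049 -0.0737  0.1646]
tare [ 0.4906 -0.0896  0.056 ] tool [-0.0039 -0.018   0.1646]
print [ 0.4997 -0.1521  0.056 ] tool [-0.0039  0.0451  0.1647]
mode [ 0.5052 -0.1962  0.056 ] tool [-0.0048  0.0895  0.1647]
```

Request:
step_arm:
  rows: [-0.0045, -0.0165, 0.03, 0, 0, 0, 0.04, 0, 0, 0, 0.04, 0, 0, 0, 0.03, 0, 0, 0, 0.01, 0]

```text
time: 8.2
tcp_pos: [0.4888, -0.0905, 0.068]
ee_rot: [-3.14, 0.004, 0.145]
ft_force: [0.5, -0.9, -0.1]
finger_gap: 0.003
grasp_force: 0.0
```

Request:
step_arm:
  rows: [0, 0, 0.003, 0, 0, 0, 0.002, 0, 0, 0, 0.002, 0, 0, 0, 0, 0]

```text
time: 8.7
tcp_pos: [0.4901, -0.0912, 0.0641]
ee_rot: [3.141, -0.001, 0.144]
ft_force: [-0.2, 0.1, -0.3]
finger_gap: -0.003
grasp_force: 0.0
```

Request:
step_arm:
  rows: [0, 0, 0.002, 0, 0, 0, 0.002, 0, 0, 0, 0.001, 0, 0, 0, 0, 0]

```text
time: 9.2
tcp_pos: [0.4894, -0.091, 0.0581]
ee_rot: [-3.141, 0.0, 0.144]
ft_force: [-0.6, -0.3, 0.0]
finger_gap: 0.0
grasp_force: 0.0
```

Request:
step_arm:
  rows: [0, 0, 0.001, 0, 0, 0, 0.001, 0, 0, 0, 0, 0]

```text
time: 9.57
tcp_pos: [0.4898, -0.0911, 0.0565]
ee_rot: [3.141, -0.001, 0.144]
ft_force: [-0.3, 0.2, 1.9]
finger_gap: -0.002
grasp_force: 0.7
```

Request:
step_arm:
  rows: [0, 0, 0.001, 0, 0, 0, 0.001, 0, 0, 0, 0.0005, 0, 0, 0, 0, 0]

```text
time: 10.07
tcp_pos: [0.49, -0.091, 0.0541]
ee_rot: [3.141, -0.001, 0.144]
ft_force: [0.4, 1.0, 3.9]
finger_gap: 0.001
grasp_force: 1.3
```

Request:
step_arm:
  rows: [0, 0, 0.0008, 0, 0, 0, 0, 0]

```text
time: 10.32
tcp_pos: [0.4901, -0.0911, 0.0533]
ee_rot: [3.141, -0.001, 0.144]
ft_force: [1.8, 0.8, 3.7]
finger_gap: -0.001
grasp_force: 1.5
```

Request:
step_arm:
  rows: [0, 0, -0.002, 0, 0, 0, -0.004, 0, 0, 0, -0.012, 0, 0, 0, -0.012, 0, 0, 0, 0, 0]

```text
time: 10.95
tcp_pos: [0.4906, -0.0915, 0.0847]
ee_rot: [3.14, -0.002, 0.144]
ft_force: [-0.5, -1.0, -0.4]
finger_gap: 0.0
grasp_force: 0.0
```

Request:
step_arm:
  rows: [0, 0.03, 0, 0, 0, 0.034, 0, 0, 0, 0, 0.01, 0, 0, 0, 0.01, 0, 0, 0, 0, 0]

```text
time: 11.58
tcp_pos: [0.4972, -0.1529, 0.0611]
ee_rot: [-3.139, 0.003, 0.145]
ft_force: [-0.5, 1.1, 0.0]
finger_gap: -0.001
grasp_force: 0.0
```

```bash
python3 - <<'E'
from h import *
s=manip.read_state();print(s["tcp_pos"],s["ft_force"])
w=manip.get_image("wrist");d=manip.get_image("side")
cv2.imwrite("pics/w4.png",np.hstack([cv2.resize(w["img"][170:290,180:340],(400,300)),cv2.resize(d["img"][150:260,210:356],(400,300))]))
E
```

```text
[ 0.49717814 -0.15292051  0.06109056] [-0.46733077  1.09065938  0.04089424]
```

View pics/w4.png

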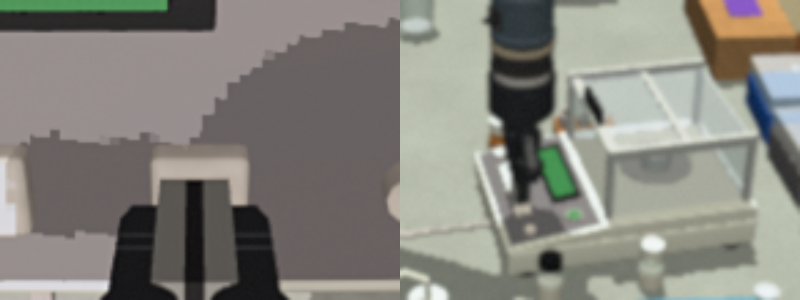

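The fingertip (column 197) is centred over the square print key (columns 152–248), well clear of the tare bar and the mode key. Now I tap it.

Request:
step_arm:
  rows: [0, 0, 0.002, 0, 0, 0, 0.002, 0, 0, 0, 0.001, 0, 0, 0, 0.001, 0, 0, 0, 0, 0]

```text
time: 12.3
tcp_pos: [0.4989, -0.1544, 0.0572]
ee_rot: [-3.142, -0.0, 0.144]
ft_force: [-0.5, 0.1, 1.2]
finger_gap: -0.002
grasp_force: 0.6
```

Request:
step_arm:
  rows: [0, 0, 0.001, 0, 0, 0, 0.001, 0, 0, 0, 0, 0]

```text
time: 12.68
tcp_pos: [0.4991, -0.1543, 0.0553]
ee_rot: [-3.142, -0.001, 0.144]
ft_force: [1.2, 1.2, 1.7]
finger_gap: 0.003
grasp_force: 1.1
```

Request:
step_arm:
  rows: [0, 0, 0.001, 0, 0, 0, 0.001, 0, 0, 0, 0, 0]

```text
time: 13.05
tcp_pos: [0.4992, -0.1544, 0.0533]
ee_rot: [3.141, -0.001, 0.144]
ft_force: [1.8, 1.1, 3.4]
finger_gap: 0.003
grasp_force: 1.5
```

Request:
step_arm:
  rows: [0, 0, -0.002, 0, 0, 0, -0.004, 0, 0, 0, -0.03, 0, 0, 0, -0.05, 0, 0, 0, -0.05, 0]

```text
time: 13.68
tcp_pos: [0.4973, -0.1544, 0.1891]
ee_rot: [-3.141, 0.004, 0.144]
ft_force: [0.8, -0.6, -0.1]
finger_gap: 0.005
grasp_force: 0.0
```

Request:
step_arm:
  rows: [-0.04, 0, -0.03, 0, -0.06, 0, 0, 0, -0.06, 0, 0, 0, -0.03, 0, 0, 0, 0, 0, 0, 0]

```text
time: 14.3
tcp_pos: [0.3087, -0.1818, 0.2188]
ee_rot: [3.141, 0.001, 0.141]
ft_force: [0.9, -0.1, -0.6]
finger_gap: -0.001
grasp_force: 0.0
```

```bash
python3 - <<'E'
from h import *
s=manip.read_state();print(s["tcp_pos"],s["ft_force"],s["time"])
t=manip.get_image("top");d=manip.get_image("side")
cv2.imwrite("pics/f.png",np.hstack([cv2.resize(t["img"][120:240,200:360],(400,300),interpolation=cv2.INTER_CUBIC),cv2.resize(d["img"][150:260,210:356],(400,300))]))
E
```

```text
[ 0.3087449  -0.1818384   0.21875278] [ 0.9106057  -0.07369279 -0.57578605] 14.3
```

View pics/f.png

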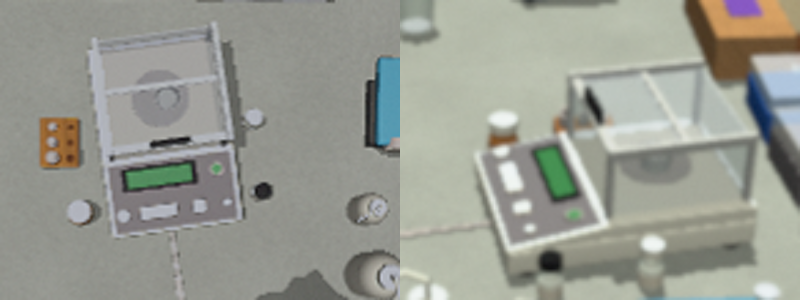

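The lid is shut, with the tab at (170,142) at the front of the shield. The balance hasn't moved, the keys are up, nothing nearby is disturbed and the arm is clear.

```bash
python3 -c "
from rig import manip; print(manip.hand_in())"
```

```text
the job is handed in; nothing more can be done
None
```

I pushed the lid shut against its stop (about 12 N at most), then tapped and released the tare bar and the print key (each about 4 mm down, under 4 N), and handed the job in at about 14 s with the arm touching nothing.

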